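# Unlatch a board carrier from its spring-probe test dock and hold it clear

### The arm

A 6-joint arm with a two-finger parallel gripper is mounted at the origin on a cart in front of the work surface, level with it; the furniture and walls round the work are solid. World frame = base frame: x ahead of the robot, y to its left, z up, the work surface at z = 0. Lengths are in m, angles in rad, forces in N, time in s.
With the tool pointing down it reaches from about 0.375 to 0.975 m from the base axis. Payload 3.8 kg.
Tool frame: the origin (TCP) lies midway between the tips of the shut fingers; the grasp point (between the pads) lies 19 mm behind it; z points along the fingers, y is the line along which they close (so a half turn about z gives the same grasp; the last joint's range is limited). The gripper opens to 85 mm and grips with 20 to 120 N. Pads are 22 mm wide; open, the fingers measure 114 mm over their backs; the gripper's body (76 mm by 85 mm) begins 54 mm behind the grasp point. The pads swing forward as they close: fully open they stand 13 mm farther back than shut.
Start: joints at [1.133, 0.264, 1.604, -0, 1.274, -0.037], TCP at [0.263, 0.622, 0.231] pointing down, gripper open.
Joint ranges: [-2.63, 2.63], [-0.94, 2.18], [0.31, 2.57], [-1.31, 4.45], [0, 2.66], [-2.55, 2.55]. Speed limits (rad/s): [2.57, 2.57, 3.14, 3.14, 3.14, 3.14].

### API

Orientations are given as a rotation vector (axis times angle).
In Python, from workcell import status, read_camera, workorder, masks_of gives the robot as it stands.
- The arm moves only by the tool drive_tool, never from a script. Its argument "rows" is a list of rows, each a list of 7 numbers: the turn, a rotation vector about the tool's x, y, z in degrees, then the shift along the tool's x, y, z in m, then the opening, from 0 (shut) to 1 (fully open). In form: [[ax, ay, az, tx, ty, tz, claw], ...]. A call has 1 to 8 rows; each row shifts and turns the commanded pose from where the row before left it, along the tool's axes as they then stand; what a row does not reach is not made up. A row lasts 1/12 s, in which the tool goes at most 41.7 mm and 7.16 degrees, less where a joint would pass 70% of its speed; a pose out of reach is approached as far as the arm can. A call is refused whole if a number of a shift passes 0.0417 or a number of a turn 7.16, either way. A call with a gripper value outside its range is refused whole. The fingers move at their own pace and stop on an object; "force" is the grip in N (left out, the last holds). Time passes only in rows, so rows that do not move let the fingers close. It gives the time, the measured TCP pose, the force, the opening and the grip force at its end, in the units of the state.
- status.read_state(): the state, without advancing time (a new reading comes with each control period).
- read_camera(name): name is "side" or "top"; returns a dict with "color" (480x640x3 uint8, red, green, blue), "intrinsics" (3x3 intrinsics, pixels), "world_from_camera" (4x4, takes a point from camera to world coordinates). Camera axes: x right, y up, looking along -z (the intrinsics and any distortion apply to the point x, -y, -z); pixel columns grow to the right and rows downward; lengths in m; the calibration is good to about 2 mm. A picture is of the moment at which its call begins. There is no depth.
- workorder.finish_job(): hands the job in; it is judged then, once.
Trained networks look in a picture, given as the dict that the camera call returned (one of the last four; its "shot" number tells which), for a name from the list of things; names that differ only in an ending like _2 or _b are one class to them, and where a whole thing is asked for, a point or a joint stands for the part that bears it (a point fixed in the world has none). Each returns a list of dicts, best first, with "score" (0 to 1); they miss things now and then, are a little off and sometimes report something else, mostly with a low value. They report only what shows in the picture. A call takes as long as a camera call. They do not tell look-alikes from the thing itself.
- masks_of(picture, name): "mask" (480x640 bool, what is visible of it) and "bbox" ([left, top, right, bottom] in pixels, round what is visible of it).
The state is a dict: "time": time; "q": joint angles; "joint_vel": joint speeds; "joint_torque": joint torques, N m; "tool_pos": TCP position; "tcp_rot": TCP orientation; "wrist_force": force on the tool from outside, world axes, zero at the start; "torque": the same for the moment, N m; "width": opening from 0.0 (shut) to 1.0 (fully open); "grip_force": force on a finger pad.
Only numpy, scipy, OpenCV 4.12 (cv2) and the standard library are available. Lean on these libraries where they do the work, as an engineer would, in place of code of your own. Each camera call takes 0.05 s, during which the arm holds its last target. There are 200 camera calls.

### The job

A circuit-board carrier is latched onto one of the two spring-probe test docks on the bench (the other dock is empty). Set the fingers either side of its two squeeze catches and press the carrier down until you feel it stop, so that its barbed hooks drop free of the dock, then pinch both catches together and lift the carrier straight up, keeping it level and leaving everything else on the bench where it is. Finish while still holding it there by its pinched catches, at rest over its dock with the underside a few centimetres above the dock's rim.

Things in the scene. Friction and masses are not known exactly. Their poses are not given: they have to be found in the camera images.
- carrier: the board carrier: black plastic cassette with a small green circuit board on top, 84 mm (x) by 100 mm (y) over its flange, 82 mm tall, 0.13 to 0.25 kg. Origin: centre of its underside; z up. The flange's top is 54 mm, its underside 50 mm above the origin; the board's parts stay below 64 mm. Two grey catches stand through the flange, opposed along the carrier's y axis
- carrier_grip (a point): point midway between the two catch tabs, 69 mm above the carrier's underside. The tabs reach from 56 to 82 mm above the underside and are 16 mm wide along x; outer faces 58 mm apart at mid height, flaring to 63 mm at the tips. Pinched fully they are upright and 37 mm apart; the hooks clear the dock from about 43 mm apart. Springs: 1 N at each tab, rising to 4 N
- shoulder_left (a point): middle of the left shoulder: flat top of the flange outside the +y catch tab, 41 mm out from the carrier's centre, 54 mm above its underside, for a fingertip to press on; the shoulder reaches from 32 to 50 mm out and 84 mm along x
- shoulder_right (a point): the same on the -y side
- dock_a: the test dock that the carrier is latched on, fixed: grey painted base 155 x 120 x 8 mm, grey plastic frame (x +-44, y +-42 mm), rim 62 mm above the bench. Origin: on the bench under the frame's centre; axes parallel to the seated carrier's. The latched carrier's underside is 16 mm above the bench, 46 mm deep in the frame; it runs straight up and down with 1 mm play
- dock_rim (a point): centre of the dock's mouth, level with the rim, 62 mm above the bench. Sprung probes push the latched carrier up against its two barbed hooks with about 6 N, and in this state the barbs block the catches. Pressed down 4 mm (spring then 10 N, less the carrier's weight) its flange meets the rim: this is the stop, and the barbs are free; let go, it springs up and latches again
- dock_b: the second test dock, the same in every size, fixed to the bench, empty, with its probes showing. Origin: on the bench under the frame's centre
- catch_left (a joint): catch on the carrier's +y side, hinged near the carrier's foot (axis 5 mm above the underside), rad: 0 at rest, 0.165 pinched fully in; the hook clears the dock from about 0.12
- catch_right (a joint): the other catch, on the carrier's -y side, the same values
- meter: bystander: hand-held multimeter lying on the bench, 132 x 66 x 39 mm. Origin: centre of its underside
- tweezers: bystander: steel tweezers lying on the bench, 126 x 19 x 9 mm. Origin: centre of the underside
- leads_box: bystander: small white carton, 42 x 60 x 32 mm. Origin: centre of its underside
- cutters: bystander: side cutters with orange handles lying on the bench, 131 x 50 x 14 mm. Origin: centre of the underside
There are look-alikes about, which are no part of the job. What is shaped like the carrier but red is not meant.

How it is judged:
By the outcome, as a careful person would: the job done as asked, in the order asked, and still so for the second after the job is handed in, while the arm keeps its last pose, push and grip.
It also fails if it takes over 35 s, if anything falls off the work surface, if the arm or the gripper's body presses on something with over 40 N, if the wrist force passes 120 N, or if a joint passes its speed limit or range.

## Working session

There is one attempt and no reset: what is moved stays moved. The work goes in short steps, Python scripts to look and compute and a tool call to move; the robot and the scene stay as the last step left them, time stands still between calls to the robot, and variables do not carry over. Pictures are saved under pics/ and viewed, at most 10 in all, crops included, and the job is handed in when it is done.

Besides the shell and the picture viewer there is one more tool, called after "Call:" by a JSON object that holds its "fn" and its "kwargs", one argument or row to a line. drive_tool: Moves the arm, as the interface text tells. Its arguments: {"type":"object","properties":{"rows":{"type":"array"},"force":{"type":"number"}},"required":["rows"]}

```bash
mkdir -p pics; python3 - <<'E'
from workcell import status, read_camera, masks_of
import cv2,numpy as np,pickle
s=status.read_state();print(s)
for n in("top","side"):
    p=read_camera(n);cv2.imwrite(f"pics/{n}0.png",p["color"][:,:,::-1]);pickle.dump(p,open(f"{n}0.pkl","wb"))
    print(n,p["intrinsics"],p["world_from_camera"],p.keys())
    for k in("carrier","dock_a","carrier_grip","catch_left"):
        for d in masks_of(p,k):print(k,d["score"],d["bbox"],d["mask"].sum())
E
```

```text
{'time': 0.0, 'q': array([ 1.13313211e+00,  2.64757808e-01,  1.60536636e+00, -2.34948969e-06,
        1.27366451e+00, -3.68738841e-02]), 'joint_vel': array([ 1.64299123e-03,  8.66738411e-05,  7.65968313e-05,  1.79980687e-03,
        1.13933233e-03, -2.05946312e-04]), 'joint_torque': array([-3.60235072e-04, -5.15119457e+01, -3.67308676e+01, -5.76610341e-05,
        1.30690512e-02, -4.49549918e-05]), 'tool_pos': array([0.26303171, 0.62086624, 0.22996299]), 'tcp_rot': array([-0.62525103, -3.07821784,  0.00335315]), 'wrist_force': array([ 0.42421174, -0.12649125, -0.05900148]), 'torque': array([-0.01606485, -0.02083901,  0.02681308]), 'grip_force': 0.0, 'width': 1.0042370872336053}
top [[447.96757548   0.         321.50650353]
 [  0.         447.96757548 243.17222637]
 [  0.           0.           1.        ]] [[-1.54028386e-03  9.95988878e-01 -8.94638564e-02  4.13019688e-01]
 [-9.99970875e-01 -8.65308382e-04  7.58296701e-03  9.60964357e-02]
 [ 7.47513698e-03  8.94729306e-02  9.95961203e-01  1.55813462e+00]
 [ 0.00000000e+00  0.00000000e+00  0.00000000e+00  1.00000000e+00]] dict_keys(['c
[... 563 characters left out ...]
] [[ 0.84877365  0.32865755 -0.41420708 -0.02386049]
 [-0.52872784  0.51940539 -0.6713158  -0.88100807]
 [-0.00549161  0.78879798  0.61462801  0.95707652]
 [ 0.          0.          0.          1.        ]] dict_keys(['color', 'intrinsics', 'world_from_camera', 'shot'])
carrier 0.89 [198.2, 183.0, 228.9, 203.7] 515
carrier 0.79 [328.6, 253.4, 370.3, 288.4] 769
carrier 0.55 [270.3, 225.7, 304.4, 251.2] 599
dock_a 0.96 [257.5, 243.4, 322.0, 278.8] 1111
dock_a 0.74 [352.4, 306.6, 428.1, 362.0] 2524
carrier_grip 0.89 [329.2, 252.4, 368.2, 287.1] 854
carrier_grip 0.8 [263.6, 227.9, 309.2, 249.6] 614
carrier_grip 0.64 [194.3, 179.5, 226.2, 205.9] 557
catch_left 0.42 [278.3, 227.6, 284.2, 238.5] 34
```

```bash
python3 - <<'E'
import cv2
t=cv2.imread("pics/top0.png");s=cv2.imread("pics/side0.png")
cv2.imwrite("pics/topc.png",cv2.resize(t[190:330,140:480],(800,330),interpolation=cv2.INTER_CUBIC))
a=cv2.resize(t[225:305,260:360],(400,320),interpolation=cv2.INTER_CUBIC)
b=cv2.resize(s[215:295,240:340],(400,320),interpolation=cv2.INTER_CUBIC)
cv2.imwrite("pics/zoom.png",cv2.resize(cv2.hconcat([a,b]),(800,320)))
E
```

```text
(no output)
```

View pics/top0.png

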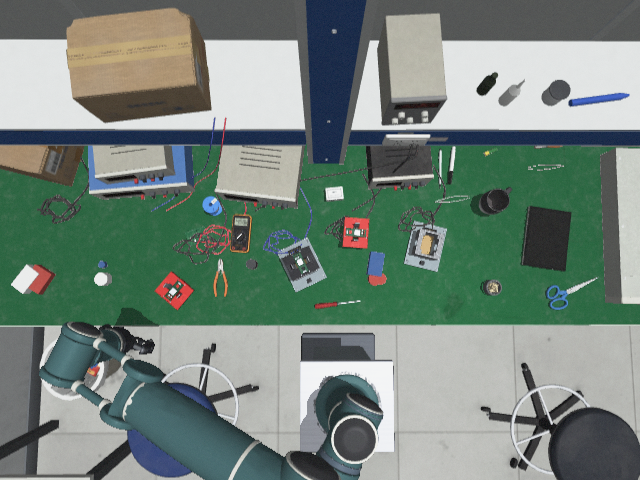

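View pics/side0.png

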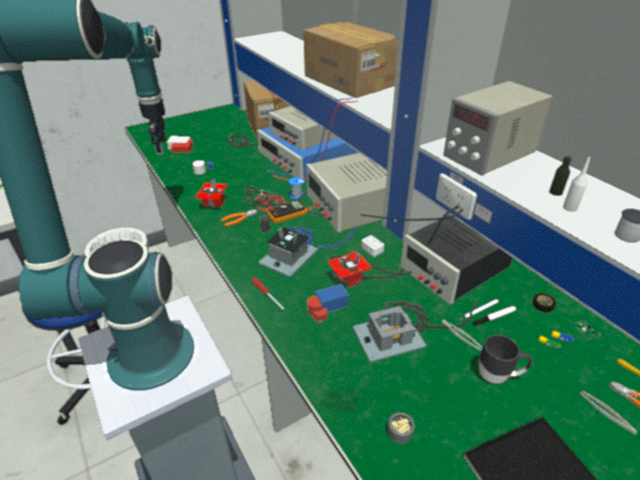

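View pics/zoom.png

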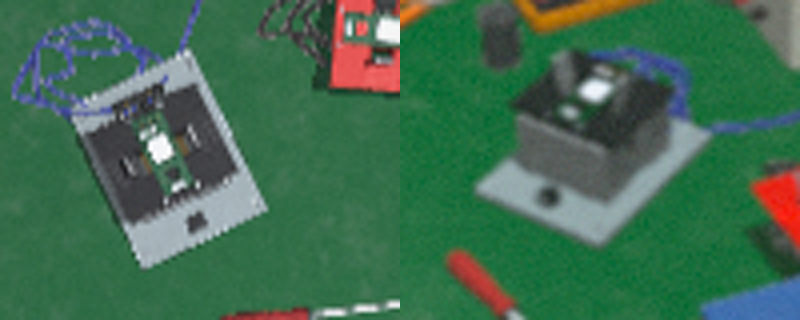

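The top view shows the black carrier latched in its dock at about px (300,263). Its catches are at about (292,266) and (307,260), so yaw is roughly 25°. The red cassettes and the empty dock at (427,245) are not the target. In the side view the carrier is at about (287,240). Next I fit the pose using the flange and base edges.

```bash
cat > h.py <<'E'
import numpy as np,cv2,pickle
from scipy.optimize import minimize
def proj(p,X):
    T=p["world_from_camera"];K=p["intrinsics"]
    c=(np.atleast_2d(X)-T[:3,3])@T[:3,:3]
    return np.c_[K[0,0]*c[:,0]/-c[:,2]+K[0,2],K[1,1]*-c[:,1]/-c[:,2]+K[1,2]]
def edges(v,hx,hy,z,offx=0,sel="xxyy"):
    x,y,a=v[:3];R=np.array([[np.cos(a),-np.sin(a)],[np.sin(a),np.cos(a)]])
    t=np.linspace(-.9,.9,40);o=np.ones_like(t);P=[]
    for s in(1,-1):
        if 'x' in sel:P.append((np.c_[s*hx*o,t*hy],[s,0]))
        if 'y' in sel:P.append((np.c_[t*hx,s*hy*o],[0,s]))
    X=np.vstack([q for q,_ in P])+[offx,0];N=np.vstack([np.tile(n,(40,1)) for _,n in P])
    w=lambda q:np.c_[q@R.T+[x,y],np.full(len(q),z)]
    return w(X-.003*N),w(X+.003*N)
def lum(img,uv):
    return cv2.remap(img,uv[:,0].astype(np.float32)[None],uv[:,1].astype(np.float32)[None],cv2.INTER_CUBIC)[0]
def score(p,g,v,*a,**k):
    i,o=edges(v,*a,**k);return np.mean(np.clip(lum(g,proj(p,o))-lum(g,proj(p,i)),-60,60))
def fit(p,f,v0):
    best=None
    for da in(-.08,0,.08):
        for dx in(-.006,0,.006):
            for dy in(-.006,0,.006):
                v=np.array(v0,float);v[:3]+=[dx,dy,da]
                r=minimize(lambda u:-f(u),v,method="Nelder-Mead",options=dict(initial_simplex=v+np.vstack([0*v,np.diag([.004,.004,.04]+[.004]*(len(v)-3))])))
                if best is None or r.fun<best.fun:best=r
    return best.x,-best.fun
E
python3 - <<'E'
from h import *
for n,c in(("top",(300,263)),("side",(287.5,236))):
    p=pickle.load(open(n+"0.pkl","rb"));im=p["color"].astype(np.float32)
    T=p["world_from_camera"];K=p["intrinsics"]
    d=T[:3,:3]@np.array([(c[0]-K[0,2])/K[0,0],-(c[1]-K[1,2])/K[1,1],-1]);o=T[:3,3];x=o+d*(.07-o[2])/d[2]
    print(n,"seed",x)
    v0=[x[0],x[1],.43];g=im[:,:,0]  # red: base bright, green cloth dark
    m=im.mean(2)
    ff=lambda u:score(p,m,u,.042,.05,.070)
    print("flange",fit(p,ff,v0))
    fb=lambda u:-score(p,g,u,.0775,.060,.008,offx=u[3])
    print("base",fit(p,fb,v0+[0.]))
    print("both",fit(p,lambda u:ff(u)+fb(u),v0+[0.]))
E
```

```text
top seed [0.48064198 0.15629395 0.07      ]
flange (array([0.48006785, 0.15481789, 0.44749927]), np.float64(47.10110092163086))
base (array([ 0.48241077,  0.15533836,  0.45370261, -0.00375985]), np.float64(59.314002990722656))
both (array([ 0.48019463,  0.15464852,  0.44948359, -0.00150084]), np.float64(106.27957916259766))
side seed [0.48481829 0.16574661 0.07      ]
flange (array([0.47849745, 0.14984245, 0.42868532]), np.float64(18.562026977539062))
base (array([ 0.48109388,  0.15259119,  0.45123371, -0.0064745 ]), np.float64(38.516380310058594))
both (array([ 0.47788898,  0.15061357,  0.4468384 , -0.00293438]), np.float64(56.5047607421875))
```

```bash
cat > go.py <<'E'
import numpy as np,sys
from scipy.spatial.transform import Rotation as R
from workcell import status
# rest of the way to (x,y,z,yaw) in tool axes, after the turn
def go(x,y,z,yaw):
    s=status.read_state();T=R.from_rotvec(s["tcp_rot"])
    best=None
    for k in(0,np.pi):
        G=R.from_euler("z",yaw+k)*R.from_matrix(np.diag([1,-1,-1.]))
        e=(T.inv()*G)
        if best is None or e.magnitude()<best[0]:best=(e.magnitude(),e,G)
    print("t",s["time"],"pos",s["tool_pos"],"turn",np.degrees(best[1].as_rotvec()).round(2),"shift_after_turn",best[2].inv().apply(np.array([x,y,z])-s["tool_pos"]).round(4),"shift_now",T.inv().apply(np.array([x,y,z])-s["tool_pos"]).round(4))
    print("F",s["wrist_force"].round(2),"w",s["width"],"grip",s["grip_force"],"q6",s["q"][5])
if __name__=="__main__":go(*map(float,sys.argv[1:]))
E
python3 go.py .4795 .1535 .16 .449
```

```text
t 0.5 pos [0.2633518  0.62148919 0.23127069] turn [ -0.     0.   -48.69] shift_after_turn [ 0.0084 -0.5154  0.0713] shift_now [-0.3816 -0.3466  0.0713]
F [ 0.09 -0.54  0.31] w 0.9963558828449838 grip 0.0 q6 -0.036893332717153914
```

Call:
{"fn": "drive_tool", "kwargs": {
  "rows": [
    [0, 0, -6.95, 0, 0, 0, 0.8],
    [0, 0, -6.95, 0, 0, 0, 0.8],
    [0, 0, -6.95, 0, 0, 0, 0.8],
    [0, 0, -6.95, 0, 0, 0, 0.8],
    [0, 0, -6.95, 0, 0, 0, 0.8],
    [0, 0, -6.95, 0, 0, 0, 0.8],
    [0, 0, -6.95, 0, 0, 0, 0.8]
  ]
}}

```text
time: 1.08
tool_pos: [0.2634, 0.6215, 0.2314]
tcp_rot: [-0.708, 3.061, 0.0]
wrist_force: [-0.1, 0.1, -0.3]
width: 0.801
grip_force: 0.0
```

Call:
{"fn": "drive_tool", "kwargs": {
  "rows": [
    [0, 0, 0, 0.001, -0.038, 0, 0.8],
    [0, 0, 0, 0.001, -0.038, 0, 0.8],
    [0, 0, 0, 0.001, -0.038, 0, 0.8],
    [0, 0, 0, 0.001, -0.038, 0, 0.8],
    [0, 0, 0, 0.001, -0.038, 0, 0.8],
    [0, 0, 0, 0.001, -0.038, 0, 0.8],
    [0, 0, 0, 0.001, -0.038, 0, 0.8]
  ]
}}

```text
time: 1.67
tool_pos: [0.3727, 0.3771, 0.2316]
tcp_rot: [-0.699, 3.062, 0.0]
wrist_force: [-0.5, 0.3, 1.1]
width: 0.804
grip_force: 0.0
```

```bash
python3 go.py .4795 .1535 .16 .449
```

```text
t 1.6667 pos [0.37274533 0.37714204 0.23156624] turn [ 0.01  0.04 -0.01] shift_after_turn [ 0.0009 -0.2478  0.0716] shift_now [ 0.0009 -0.2478  0.0715]
F [-0.51  0.33  1.1 ] w 0.8041857062355867 grip 0.0 q6 -1.2751833106462707
```

Call:
{"fn": "drive_tool", "kwargs": {
  "rows": [
    [0, 0, 0, 0, -0.035, 0, 0.8],
    [0, 0, 0, 0, -0.035, 0, 0.8],
    [0, 0, 0, 0, -0.035, 0.0, 0.8],
    [0, 0, 0, 0, -0.035, 0.01, 0.8],
    [0, 0, 0, 0, -0.035, 0.02, 0.8],
    [0, 0, 0, 0, -0.03, 0.02, 0.8],
    [0, 0, 0, 0, -0.025, 0.02, 0.8],
    [0, 0, 0, 0, 0, 0, 0.8]
  ]
}}

```text
time: 2.33
tool_pos: [0.4707, 0.167, 0.1573]
tcp_rot: [0.691, -3.058, 0.004]
wrist_force: [-0.0, -0.4, -1.7]
width: 0.798
grip_force: 0.0
```

```bash
cat > snap.py <<'E'
import sys,cv2,numpy as np,pickle
from workcell import read_camera
from h import proj
o=[]
X=list(map(float,sys.argv[2:5]))
for n in("top","side"):
    p=read_camera(n);pickle.dump(p,open(f"{n}_{sys.argv[1]}.pkl","wb"))
    u,v=proj(p,X)[0].astype(int)
    o.append(cv2.resize(p["color"][v-40:v+40,u-40:u+40,::-1],(400,400),interpolation=cv2.INTER_CUBIC))
cv2.imwrite(f"pics/{sys.argv[1]}.png",cv2.hconcat(o))
E
python3 snap.py a .48 .154 .1; python3 go.py .4795 .1535 .115 .449
```

```text
t 2.4333 pos [0.47155483 0.17053821 0.16046422] turn [ 0.04 -0.12 -0.19] shift_after_turn [ 0.0002 -0.0188  0.0455] shift_now [ 0.0001 -0.0188  0.0455]
F [-0.12  0.13  0.66] w 0.8009277734083521 grip 0.0 q6 -1.719586305139662
```

View pics/a.png

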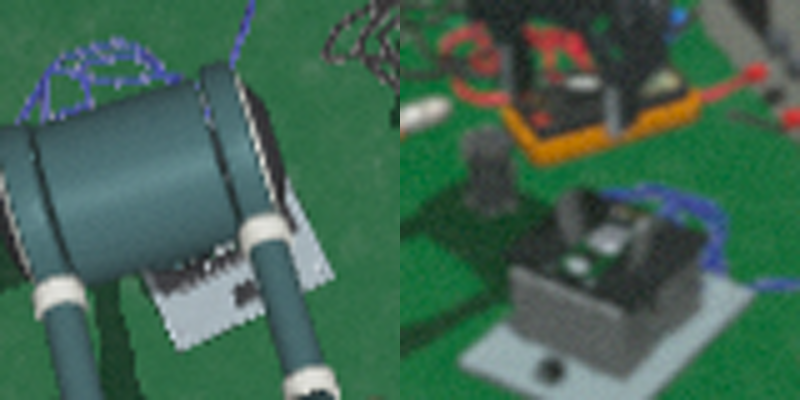

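The side view shows the fingers above and behind the carrier, with the carrier's tabs at about (570,210) and (650,235) in the crop. I'll centre over it and come down to just above the tabs.

Call:
{"fn": "drive_tool", "kwargs": {
  "rows": [
    [0, 0, 0, 0, -0.0094, 0.012, 0.8],
    [0, 0, 0, 0, -0.0094, 0.012, 0.8],
    [0, 0, 0, 0, 0, 0.01, 0.8],
    [0, 0, 0, 0, 0, 0, 0.8],
    [0, 0, 0, 0, 0, 0, 0.8]
  ]
}}

```text
time: 2.85
tool_pos: [0.4791, 0.1547, 0.1261]
tcp_rot: [0.698, -3.06, -0.0]
wrist_force: [-0.3, 0.8, -0.4]
width: 0.796
grip_force: 0.0
```

```bash
python3 snap.py b .48 .154 .1; python3 go.py .4795 .1535 .115 .449
```

```text
t 2.95 pos [0.48013766 0.1549924  0.12734337] turn [ 0.01  0.   -0.01] shift_after_turn [ 0.0012 -0.0011  0.0123] shift_now [ 0.0012 -0.0011  0.0123]
F [ 0.6  -1.13  0.25] w 0.7992922378960994 grip 0.0 q6 -1.7569989535314299
```

View pics/b.png

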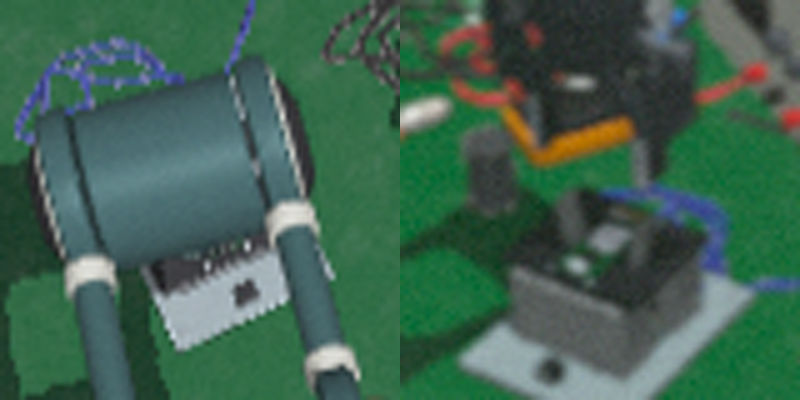

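```bash
python3 - <<'E'
from h import *
p=pickle.load(open("side_b.pkl","rb"))
u0=proj(p,[.48,.154,.1])[0].astype(int)
a=.449;y=np.array([-np.sin(a),np.cos(a),0]);x=np.array([np.cos(a),np.sin(a),0])
im=cv2.resize(p["color"][u0[1]-40:u0[1]+40,u0[0]-40:u0[0]+40,::-1],(600,600),interpolation=cv2.INTER_CUBIC)
def box(c,yr,hx,z,col):
    P=np.array([c+y*yy+x*xx for yy,xx in((yr[0],-hx),(yr[0],hx),(yr[1],hx),(yr[1],-hx))]);P[:,2]=z
    q=((proj(p,P)-u0+40.5)*7.5).astype(np.int32);cv2.polylines(im,[q],True,col,1)
c=np.array([.4800,.1545,0]);t=np.array([.48014,.155,0])
for s in(1,-1):
    box(c,(s*.0285,s*.0315),.008,.098,(0,0,255))
    box(t,(s*.034,s*.0485),.011,.1353,(0,255,255))
box(c,(.05,-.05),.042,.07,(255,255,0))
cv2.imwrite("pics/ov.png",im)
m=p["color"].astype(np.float32)
print("side fits",fit(p,lambda u:score(p,m.mean(2),u,.042,.05,.07),[.48,.154,.449]),fit(p,lambda u:-score(p,m[:,:,0],[u[0],u[1],u[2]],.0775,.06,.008,offx=-.002),[.48,.154,.449]))
E
```

```text
side fits (array([0.47821098, 0.14941549, 0.43334693]), np.float64(19.57029151916504)) (array([0.47682661, 0.15050129, 0.46033689]), np.float64(38.961124420166016))
```

View pics/ov.png

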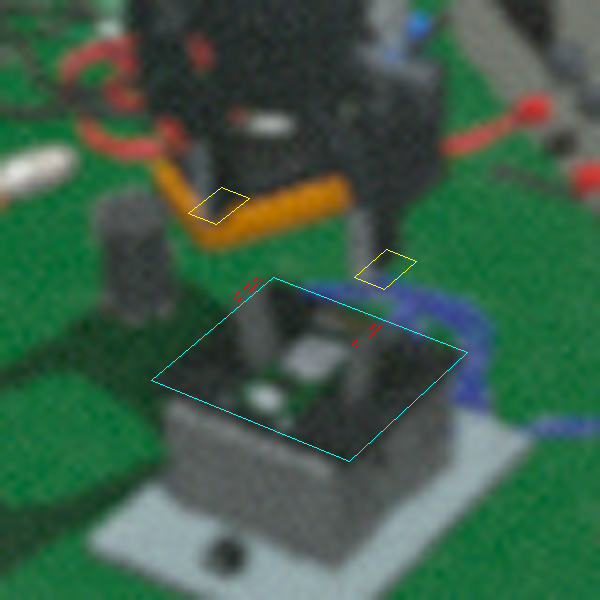

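The fingers straddle the tabs: tips at about (205,210) and (370,280), tabs at about (255,300) and (358,345). The two cameras disagree by a few mm, so I'll open slightly wider for clearance and approach by feel.

Call:
{"fn": "drive_tool", "kwargs": {
  "rows": [
    [0, 0, 0, 0.001, -0.001, 0.01, 0.85],
    [0, 0, 0, 0, 0, 0.012, 0.85],
    [0, 0, 0, 0, 0, 0.01, 0.85],
    [0, 0, 0, 0, 0, 0.008, 0.85],
    [0, 0, 0, 0, 0, 0.006, 0.85],
    [0, 0, 0, 0, 0, 0.003, 0.85],
    [0, 0, 0, 0, 0, 0, 0.85],
    [0, 0, 0, 0, 0, 0, 0.85]
  ],
  "force": 20
}}

```text
time: 3.62
tool_pos: [0.4797, 0.1532, 0.0781]
tcp_rot: [0.698, -3.063, 0.0]
wrist_force: [0.6, 0.2, -1.0]
width: 0.848
grip_force: 0.0
```

```bash
python3 go.py .4795 .1535 .061 .449; python3 snap.py c .48 .154 .09
```

```text
t 3.6167 pos [0.47973865 0.15320667 0.07811925] turn [ 0.   -0.02 -0.04] shift_after_turn [0.0001 0.0004 0.0171] shift_now [0.0001 0.0004 0.0171]
F [ 0.59  0.24 -1.02] w 0.8479645878385471 grip 0.0 q6 -1.7594017819785015
```

View pics/c.png

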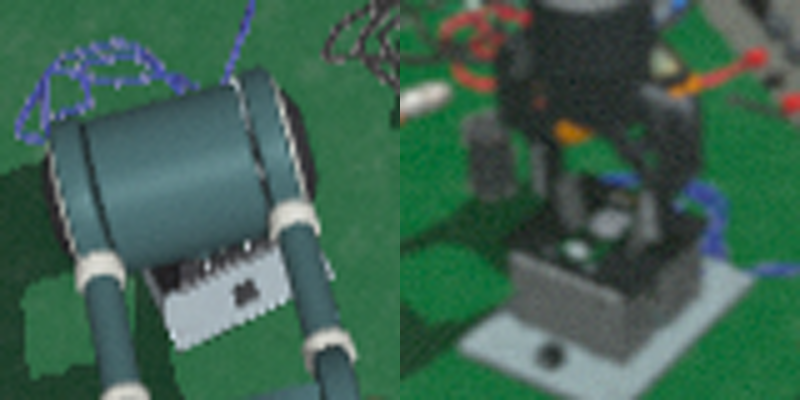

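The fingers are now outside both tabs (finger at 545 vs tab at 570; tab at 648 vs finger at 672), with no contact force. Next I press down slowly.

Call:
{"fn": "drive_tool", "kwargs": {
  "rows": [
    [0, 0, 0, 0, 0, 0.003, 0.85],
    [0, 0, 0, 0, 0, 0.003, 0.85],
    [0, 0, 0, 0, 0, 0.002, 0.85],
    [0, 0, 0, 0, 0, 0.002, 0.85],
    [0, 0, 0, 0, 0, 0, 0.85]
  ]
}}

```text
time: 4.13
tool_pos: [0.4793, 0.1531, 0.0677]
tcp_rot: [0.698, -3.062, 0.0]
wrist_force: [-0.1, -0.4, -0.5]
width: 0.847
grip_force: 0.0
```

Call:
{"fn": "drive_tool", "kwargs": {
  "rows": [
    [0, 0, 0, 0, 0, 0.002, 0.85],
    [0, 0, 0, 0, 0, 0.002, 0.85],
    [0, 0, 0, 0, 0, 0, 0.85]
  ]
}}

```text
time: 4.38
tool_pos: [0.4794, 0.1531, 0.0638]
tcp_rot: [0.698, -3.062, 0.0]
wrist_force: [0.2, -1.2, -0.6]
width: 0.853
grip_force: 0.0
```

Call:
{"fn": "drive_tool", "kwargs": {
  "rows": [
    [0, 0, 0, 0, 0, 0.002, 0.85],
    [0, 0, 0, 0, 0, 0, 0.85]
  ]
}}

```text
time: 4.55
tool_pos: [0.4795, 0.1531, 0.062]
tcp_rot: [0.698, -3.063, 0.0]
wrist_force: [0.4, -0.4, 0.2]
width: 0.849
grip_force: 0.0
```

Call:
{"fn": "drive_tool", "kwargs": {
  "rows": [
    [0, 0, 0, 0, 0, 0.001, 0.85],
    [0, 0, 0, 0, 0, 0, 0.85]
  ]
}}

```text
time: 4.72
tool_pos: [0.4799, 0.1533, 0.0616]
tcp_rot: [-0.698, 3.063, 0.0]
wrist_force: [-1.4, -0.0, 2.6]
width: 0.852
grip_force: 1.0
```

Call:
{"fn": "drive_tool", "kwargs": {
  "rows": [
    [0, 0, 0, 0, 0, 0.001, 0.85],
    [0, 0, 0, 0, 0, 0, 0.85]
  ]
}}

```text
time: 4.88
tool_pos: [0.4799, 0.1533, 0.0606]
tcp_rot: [-0.698, 3.063, 0.0]
wrist_force: [-1.5, -0.4, 3.6]
width: 0.85
grip_force: 2.3
```

Call:
{"fn": "drive_tool", "kwargs": {
  "rows": [
    [0, 0, 0, 0, 0, 0.001, 0.85],
    [0, 0, 0, 0, 0, 0, 0.85]
  ]
}}

```text
time: 5.05
tool_pos: [0.48, 0.1533, 0.0597]
tcp_rot: [-0.698, 3.063, 0.0]
wrist_force: [-2.3, 0.3, 5.6]
width: 0.849
grip_force: 2.8
```

Call:
{"fn": "drive_tool", "kwargs": {
  "rows": [
    [0, 0, 0, 0, 0, 0.001, 0.85],
    [0, 0, 0, 0, 0, 0, 0.85]
  ]
}}

```text
time: 5.22
tool_pos: [0.48, 0.1533, 0.0588]
tcp_rot: [-0.698, 3.062, 0.0]
wrist_force: [-1.8, -0.6, 6.4]
width: 0.851
grip_force: 3.2
```

Call:
{"fn": "drive_tool", "kwargs": {
  "rows": [
    [0, 0, 0, 0, 0, 0.001, 0.85],
    [0, 0, 0, 0, 0, 0, 0.85]
  ]
}}

```text
time: 5.38
tool_pos: [0.48, 0.1533, 0.0579]
tcp_rot: [-0.698, 3.063, 0.0]
wrist_force: [-2.7, -0.4, 6.5]
width: 0.853
grip_force: 3.5
```

Call:
{"fn": "drive_tool", "kwargs": {
  "rows": [
    [0, 0, 0, 0, 0, 0.001, 0.85],
    [0, 0, 0, 0, 0, 0, 0.85]
  ]
}}

```text
time: 5.55
tool_pos: [0.4801, 0.1533, 0.0575]
tcp_rot: [-0.698, 3.063, 0.0]
wrist_force: [-4.3, -0.5, 10.6]
width: 0.858
grip_force: 5.2
```

Call:
{"fn": "drive_tool", "kwargs": {
  "rows": [
    [0, 0, 0, 0, 0, 0.001, 0.85],
    [0, 0, 0, 0, 0, 0, 0.85]
  ]
}}

```text
time: 5.72
tool_pos: [0.4801, 0.1534, 0.0575]
tcp_rot: [-0.698, 3.063, 0.0]
wrist_force: [-6.4, -1.4, 17.4]
width: 0.851
grip_force: 8.7
```

Call:
{"fn": "drive_tool", "kwargs": {
  "rows": [
    [0, 0, 0, 0, 0, -0.001, 0.8],
    [0, 0, 0, 0, 0, -0.001, 0.75],
    [0, 0, 0, 0, 0, 0, 0.75],
    [0, 0, 0, 0, 0, 0, 0.75]
  ],
  "force": 30
}}

```text
time: 6.05
tool_pos: [0.4818, 0.1543, 0.0599]
tcp_rot: [-0.697, 3.059, 0.002]
wrist_force: [-4.0, 1.3, 13.4]
width: 0.75
grip_force: 7.2
```

Call:
{"fn": "drive_tool", "kwargs": {
  "rows": [
    [0, 0, 0, 0, 0, -0.0007, 0.7],
    [0, 0, 0, 0, 0, -0.0008, 0.65],
    [0, 0, 0, 0, 0, 0, 0.65],
    [0, 0, 0, 0, 0, 0, 0.65]
  ]
}}

```text
time: 6.38
tool_pos: [0.4825, 0.1545, 0.0619]
tcp_rot: [-0.697, 3.057, 0.002]
wrist_force: [-1.4, 1.7, 16.1]
width: 0.65
grip_force: 8.7
```

Call:
{"fn": "drive_tool", "kwargs": {
  "rows": [
    [0, 0, 0, 0, 0, -0.0007, 0.6],
    [0, 0, 0, 0, 0, -0.0007, 0.55],
    [0, 0, 0, 0, 0, 0, 0.55],
    [0, 0, 0, 0, 0, 0, 0.55]
  ]
}}

```text
time: 6.72
tool_pos: [0.483, 0.154, 0.0633]
tcp_rot: [-0.697, 3.057, 0.0]
wrist_force: [-0.2, -1.0, 14.2]
width: 0.552
grip_force: 9.0
```

Call:
{"fn": "drive_tool", "kwargs": {
  "rows": [
    [0, 0, 0, 0, 0, -0.0006, 0.5],
    [0, 0, 0, 0, 0, -0.0006, 0.45],
    [0, 0, 0, 0, 0, 0, 0.4],
    [0, 0, 0, 0, 0, 0, 0.4],
    [0, 0, 0, 0, 0, 0, 0.4]
  ]
}}

```text
time: 7.13
tool_pos: [0.4824, 0.1545, 0.064]
tcp_rot: [-0.697, 3.057, 0.002]
wrist_force: [-1.8, 1.8, 11.7]
width: 0.406
grip_force: 21.4
```

Call:
{"fn": "drive_tool", "kwargs": {
  "rows": [
    [0, 0, 0, 0, 0, 0, 0.3],
    [0, 0, 0, 0, 0, 0, 0.3],
    [0, 0, 0, 0, 0, 0, 0.3],
    [0, 0, 0, 0, 0, 0, 0.3]
  ],
  "force": 40
}}

```text
time: 7.47
tool_pos: [0.4824, 0.1546, 0.064]
tcp_rot: [-0.697, 3.057, 0.002]
wrist_force: [-1.4, 2.2, 12.5]
width: 0.384
grip_force: 40.8
```

Call:
{"fn": "drive_tool", "kwargs": {
  "rows": [
    [0, 0, 0, 0, 0, -0.002, 0.3],
    [0, 0, 0, 0, 0, -0.002, 0.3],
    [0, 0, 0, 0, 0, 0, 0.3],
    [0, 0, 0, 0, 0, 0, 0.3]
  ]
}}

```text
time: 7.8
tool_pos: [0.4819, 0.1543, 0.067]
tcp_rot: [-0.697, 3.058, 0.002]
wrist_force: [2.3, 4.1, 7.3]
width: 0.375
grip_force: 41.0
```

Call:
{"fn": "drive_tool", "kwargs": {
  "rows": [
    [0, 0, 0, 0, 0, -0.002, 0.3],
    [0, 0, 0, 0, 0, -0.002, 0.3],
    [0, 0, 0, 0, 0, -0.002, 0.3],
    [0, 0, 0, 0, 0, 0, 0.3],
    [0, 0, 0, 0, 0, 0, 0.3]
  ]
}}

```text
time: 8.22
tool_pos: [0.4806, 0.1537, 0.0713]
tcp_rot: [-0.697, 3.061, 0.001]
wrist_force: [3.9, 4.0, -0.4]
width: 0.38
grip_force: 41.3
```

```bash
python3 go.py .482 .1543 .13 .449; python3 snap.py d .48 .154 .09
```

```text
t 8.2167 pos [0.48057731 0.15365795 0.07130505] turn [ 0.    0.13 -0.06] shift_after_turn [-0.0016 -0.     -0.0587] shift_now [-0.0017 -0.     -0.0587]
F [ 3.95  4.   -0.45] w 0.3799794204878055 grip 41.337882247244124 q6 -1.7593979792641008
```

View pics/d.png

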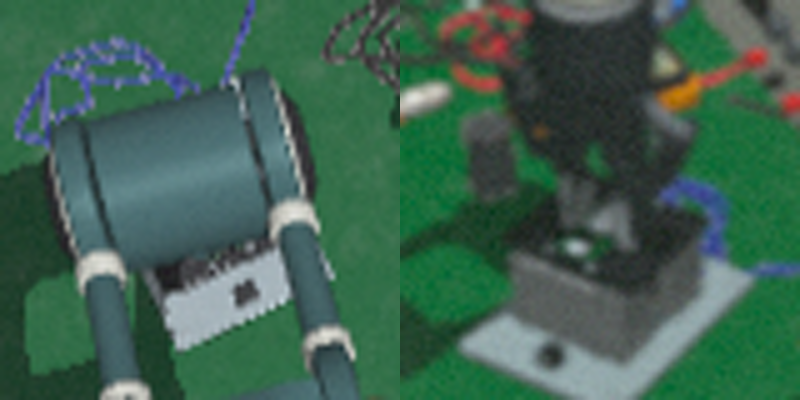

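Call:
{"fn": "drive_tool", "kwargs": {
  "rows": [
    [0, 0, 0, -0.001, 0.001, -0.002, 0.3],
    [0, 0, 0, -0.001, 0, -0.002, 0.3],
    [0, 0, 0, 0, 0, -0.002, 0.3],
    [0, 0, 0, 0, 0, -0.002, 0.3],
    [0, 0, 0, 0, 0, 0, 0.3]
  ]
}}

```text
time: 8.73
tool_pos: [0.4803, 0.1546, 0.0791]
tcp_rot: [0.698, -3.061, 0.0]
wrist_force: [2.7, 1.0, -3.2]
width: 0.377
grip_force: 40.9
```

Call:
{"fn": "drive_tool", "kwargs": {
  "rows": [
    [0, 0, 0, -0.001, 0, -0.003, 0.3],
    [0, 0, 0, 0, 0, -0.004, 0.3],
    [0, 0, 0, 0, 0, -0.004, 0.3],
    [0, 0, 0, 0, 0, -0.004, 0.3],
    [0, 0, 0, 0, 0, -0.003, 0.3],
    [0, 0, 0, 0, 0, 0, 0.3]
  ]
}}

```text
time: 9.23
tool_pos: [0.4824, 0.1555, 0.0984]
tcp_rot: [-0.698, 3.062, -0.0]
wrist_force: [-0.9, 0.2, -1.0]
width: 0.374
grip_force: 40.9
```

Call:
{"fn": "drive_tool", "kwargs": {
  "rows": [
    [0, 0, 0, 0, 0, -0.005, 0.3],
    [0, 0, 0, 0, 0, -0.007, 0.3],
    [0, 0, 0, 0, 0, -0.008, 0.3],
    [0, 0, 0, 0, 0, -0.008, 0.3],
    [0, 0, 0, 0, 0, -0.008, 0.3],
    [0, 0, 0, 0, 0, -0.008, 0.3],
    [0, 0, 0, 0, 0, -0.004, 0.3],
    [0, 0, 0, 0, 0, 0, 0.3]
  ]
}}

```text
time: 9.9
tool_pos: [0.4831, 0.1557, 0.1471]
tcp_rot: [-0.698, 3.06, 0.0]
wrist_force: [-0.0, 0.2, -1.4]
width: 0.375
grip_force: 40.9
```

Call:
{"fn": "drive_tool", "kwargs": {
  "rows": [
    [0, 0, 0, 0, 0, -0.002, 0.3],
    [0, 0, 0, 0, 0, 0, 0.3],
    [0, 0, 0, 0, 0, 0, 0.3],
    [0, 0, 0, 0, 0, 0, 0.3]
  ]
}}

```text
time: 10.23
tool_pos: [0.4816, 0.1553, 0.1468]
tcp_rot: [0.698, -3.062, 0.0]
wrist_force: [0.3, -0.2, -2.3]
width: 0.376
grip_force: 40.9
```

```bash
python3 go.py .4795 .1535 .15 .449; python3 snap.py e .48 .154 .09
```

```text
t 10.2333 pos [0.48156702 0.15530264 0.14682704] turn [ 0.01 -0.06 -0.04] shift_after_turn [ 0.0026 -0.0007 -0.0032] shift_now [ 0.0026 -0.0007 -0.0032]
F [ 0.31 -0.16 -2.34] w 0.37626474444758407 grip 40.93168923347548 q6 -1.7563787614597528
```

View pics/e.png

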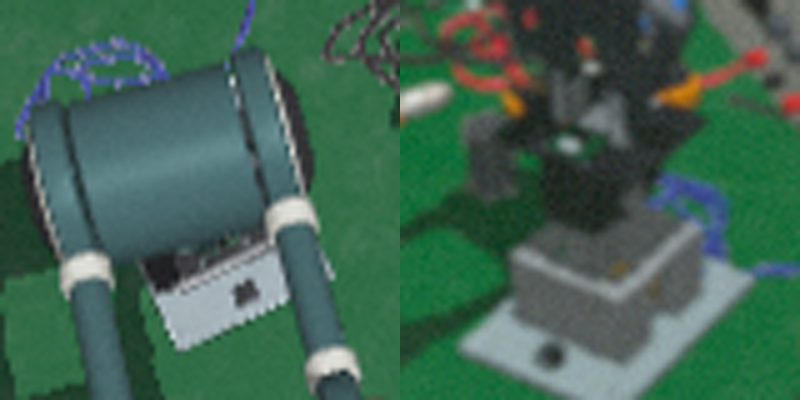

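The carrier is free of the dock. In the side view its black body spans about (540-640, 130-230), above the dock's now-visible rim at about (610,270). It hangs level and at rest, with about 2.3 N on the wrist and the underside about 33 mm above the rim.

```bash
python3 -c "
from workcell import workorder;print(workorder.finish_job())"
```

```text
the job is handed in; nothing more can be done
None
```

I pressed the carrier down to its stop, pinched both catches and lifted it straight up. I handed the job in after about 10 s with the carrier held level and at rest, its underside about 33 mm above the dock's rim.

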